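Hang the two vial tools back on the rack

TASK

Clear the two loose vial tools off the bench by hanging each by its eye on the rack peg that fits it: the one with the forked head and big eye on the thick peg, the one with the square paddle and small eye on the thin peg. The eye must be well down the peg, not just on its end, and the tool let go and left hanging down, still, held by the peg alone. Do not shift or knock over the vials, the bottle or the other things on the bench.

Things in the scene. Friction and masses are not known exactly. Their poses are not given: they have to be found in the camera images.
- fork_tool: hand tool lying flat: grey grip 90 long, 24 wide, 18 mm thick; at its +x end a flat steel ring (the eye: hole 34, outside 50, 6 mm thick, at mid-thickness of the grip), at its -x end a two-pronged fork 46 mm wide, reaching to x = -92 mm. Origin: middle of the grip's underside; x towards the eye, z up as it lies. Eye's centre at x = 82, z = 9 mm. About 0.25 kg, balanced near the middle of the grip
- fork_eye (a point): centre of the fork tool's big eye (hole 34 mm), z along the hole's axis
- paddle_tool: hand tool lying flat: grey grip 90 long, 24 wide, 18 mm thick; at its +x end a flat steel ring (the eye: hole 18, outside 34, 6 mm thick, at mid-thickness of the grip), at its -x end a 30 mm square paddle, reaching to x = -87 mm. Origin: middle of the grip's underside; x towards the eye, z up as it lies. Eye's centre at x = 82, z = 9 mm. About 0.25 kg, balanced near the middle of the grip
- paddle_eye (a point): centre of the paddle tool's small eye (hole 18 mm), z along the hole's axis
- rack: fixed rack: aluminium crossbar 400 long (y), 30 deep, 26 mm high, its middle 230 mm above the bench, on two 30 mm posts at y = +-185 mm, feet 12 mm high reaching 80 mm to the rear. Three pegs in its front face 120 mm apart, in varying order: thick, thin, one in use. Origin: on the bench below the middle of the bar's front face; x away from the robot
- thick_peg_root (a point): root of the thick peg (plain round steel, 20 mm in diameter), where its axis leaves the front face of the rack's crossbar. z runs along the peg to its free end, 60 mm from the root; the peg leans up and towards the robot, 35 degrees from vertical. y is along the crossbar, x upward and away from the robot. No lip or head
- thin_peg_root (a point): root of the thin peg (plain round steel, 9 mm in diameter), where its axis leaves the front face of the rack's crossbar. z runs along the peg to its free end, 60 mm from the root; the peg leans up and towards the robot, 35 degrees from vertical. y is along the crossbar, x upward and away from the robot. No lip or head
- used_peg: fixed third peg (14 mm thick, same lean and length) which already carries another tool, that cannot be moved: 42 mm wide, hanging from 25 mm above the origin to 180 mm below it and standing out up to 60 mm from the bar. Origin: root of the peg at the bar's front face
- vial0: small capped jar, bystander: 38 mm across, 60 mm high, upright, origin at the centre of its underside
- vial1: small capped jar, bystander: 38 mm across, 60 mm high, upright, origin at the centre of its underside
- vial2: small capped jar, bystander: 38 mm across, 60 mm high, upright, origin at the centre of its underside
- vial3: small capped jar, bystander: 38 mm across, 60 mm high, upright, origin at the centre of its underside
- bottle: white bottle, bystander: 64 mm across, 130 mm high, upright, origin at the centre of its underside
- wrench: steel wrench 160 mm long lying flat, bystander, origin near its middle
- vial_holder: green plate with six holes, 150 x 100 x 20 mm, bystander, origin at the centre of its underside

How it is judged (in metres and radians):
At the end, for the whole second after the job is handed in: Big eye on the thick peg (centre within 13 mm of its axis in x and y), small eye on the thin peg (9 mm), each at most 45 mm up from the peg's root. Both tools hang eye uppermost (x axis within 0.87 rad of vertical), still (0.03 m/s, 0.3 rad/s), leaning on no bystander (x of fork_eye in the frame of thick_peg_root between -0.013 and 0.013 m and y of fork_eye in the frame of thick_peg_root between -0.013 and 0.013 m and z of fork_eye in the frame of thick_peg_root between -0.01 and 0.045 m and x of paddle_eye in the frame of thin_peg_root between -0.009 and 0.009 m and y of paddle_eye in the frame of thin_peg_root between -0.009 and 0.009 m and z of paddle_eye in the frame of thin_peg_root between -0.01 and 0.045 m and linear speed of each of fork_tool, paddle_tool below 0.03 m/s and angular speed of each of fork_tool, paddle_tool below 0.3 rad/s and angle between each of fork_tool, paddle_tool's own x axis and vertical below 0.87 rad and contact force between each of fork_tool, paddle_tool and vial0 below 0.05 N and contact force between each of fork_tool, paddle_tool and vial1 below 0.05 N and contact force between each of fork_tool, paddle_tool and vial2 below 0.05 N and contact force between each of fork_tool, paddle_tool and vial3 below 0.05 N and contact force between each of fork_tool, paddle_tool and bottle below 0.05 N and contact force between each of fork_tool, paddle_tool and wrench below 0.05 N and contact force between each of fork_tool, paddle_tool and vial_holder below 0.05 N); the robot touches nothing.
It fails at once if a vial or the bottle is shifted by more than 30 mm or tipped by more than 0.5 rad (distance of any of vial0, vial1, vial2, vial3, bottle from where it was at the start of the episode above 0.03 m or angle between any of vial0, vial1, vial2, vial3, bottle's own z axis and vertical above 0.5 rad).
It fails at once if the wrench or the green plate is shifted by more than 30 mm (distance of any of wrench, vial_holder from where it was at the start of the episode above 0.03 m).
It also fails if it takes over 64 s, if anything falls off the work surface, if the arm or the gripper's body presses on something with over 40 N, if the wrist force passes 120 N, or if a joint passes its speed limit or range.

ROBOT

A 6-joint arm with a two-finger parallel gripper is mounted at the origin on the work surface. World frame = base frame: x ahead of the robot, y to its left, z up, the work surface at z = 0. Lengths are in m, angles in degrees, forces in N, time in s.
With the tool pointing down it reaches from about 0.4 to 0.825 m from the base axis. Payload 7 kg.
Tool frame: the origin (TCP) lies midway between the tips of the shut fingers; the grasp point (between the pads) lies 19 mm behind it; z points along the fingers, y is the line along which they close (so a half turn about z gives the same grasp; the last joint's range is limited). The gripper opens to 88 mm and grips with 3 to 60 N. Pads are 19 mm wide; open, the fingers measure 130 mm over their backs; the gripper's body (78 mm by 193 mm) begins 47 mm behind the grasp point.
Start: joints at [88.069, 20.546, 0.682, 0, -70.136, -16.507], TCP at [0.213, 0.64, 0.227] pointing down, gripper open.
Joint ranges: [-176.03, 176.03], [-82.01, 121.73], [-58.28, 71.71], [-173.87, 95.51], [-174.79, -0.11], [-173.66, 173.66]. Speed limits (degrees/s): [136.94, 136.94, 172.46, 180, 180, 180].

INTERFACE

Orientations are given as [roll, pitch, yaw] about the fixed x, y, z axes, in that order (R = Rz(yaw) Ry(pitch) Rx(roll)).
In Python, from plant import get_state, optics, order gives the robot as it stands. The module is installed in compiled form; this text tells all that it offers.
- The arm moves only by the tool send_rows, never from a script. Its argument "moves" is a list of rows, each an object with "slide": the shift along the tool's x, y, z as a fraction of full scale, a list of three; "turn": the turn about the tool's z as a fraction of full scale; "gripper": the opening, from 0 (shut) to 1 (fully open). A call has exactly 5 rows; each row is the pose to reach, as a shift and turn from the pose commanded when the call began, along the tool's axes at that moment; what a row does not reach only later rows make up. Full scale, the value 1, is 150 mm for a shift and 90 degrees for a turn. A row lasts 1/12 s, in which the tool goes at most 41.7 mm and 7.16 degrees, less where a joint would pass 70% of its speed; a pose out of reach is approached as far as the arm can. A call with a number of a shift or a turn outside -1 to 1 is refused whole. A call with a gripper value outside its range is refused whole. The fingers move at their own pace and stop on an object; "newtons" is the grip in N (left out, the last holds). Time passes only in rows, so rows that repeat a pose let the fingers close, or fill a call up. It gives the time, the measured TCP pose, the force, the opening and the grip force at its end, in the units of the state.
- get_state(): the state, without advancing time (a new reading comes with each control period).
- optics.capture(name): name is "scene" or "top" or "wrist"; returns a dict with "img" (400x640x3 uint8, red, green, blue), "intrinsics" (3x3 intrinsics, pixels), "origin" and "attitude" of the camera in the world. Camera axes: x right, y down, z forward; pixel columns grow to the right and rows downward; lengths in m; the calibration is good to about 2 mm. A picture is of the moment at which its call begins. There is no depth.
- order.close_job(): hands the job in; it is judged then, once.
Trained networks look in the newest picture that a camera, given by its name, has taken for a name from the list of things; names that differ only in an ending like _2 or _b are one class to them, and where a whole thing is asked for, a point or a joint stands for the part that bears it (a point fixed in the world has none). Each returns a list of dicts, best first, with "p" (0 to 1); they miss things now and then, are a little off and sometimes report something else, mostly with a low value. They report only what shows in the picture. A call takes as long as a camera call.
- optics.look_for(camera, name): "location" ([x, y, z] in m, in world coordinates, good to about 4 mm: the middle of the surface that is visible of it).
The state is a dict: "time_s": time; "joints": joint angles; "qd": joint speeds; "joint_torque": joint torques, N m; "tcp_pos": TCP position; "eef_rot": TCP orientation; "contact_force": force on the tool from outside, world axes, zero at the start; "moment": the same for the moment, N m; "gripper_width": finger opening in m; "gripper_force": force on a finger pad.
Only numpy, scipy, OpenCV 4.12 (cv2) and the standard library are available. Lean on these libraries where they do the work, as an engineer would, in place of code of your own. Each camera call takes 0.05 s, during which the arm holds its last target. There are 200 camera calls.

## Working session

There is one attempt and no reset: what is moved stays moved. The work goes in short steps, Python scripts to look and compute and a tool call to move; the robot and the scene stay as the last step left them, time stands still between calls to the robot, and variables do not carry over. Pictures are saved under pics/ and viewed, at most 10 in all, crops included, and the job is handed in when it is done.

Besides the shell and the picture viewer there is one more tool, called after "Emit:" as a command line: name --argument value ..., lists and objects as JSON in quotes. send_rows: Moves the arm, as the interface text tells. Shift numbers are shares of 150 mm and turn numbers shares of 90 degrees, none past 1 either way. Its arguments: {"type":"object","properties":{"moves":{"type":"array"},"newtons":{"type":"number"}},"required":["moves"]}

```bash
mkdir -p pics; cat > h.py <<'E'
import numpy as np, cv2
from plant import get_state, optics, order
from scipy.spatial.transform import Rotation as R
def shot(c,f=None):
    d=optics.capture(c)
    if f: cv2.imwrite(f'pics/{f}.png',d['img'][:,:,::-1])
    return d
def att(d):
    a=np.array(d['attitude'],float)
    return a if a.shape==(3,3) else R.from_euler('xyz',a,degrees=True).as_matrix()
def px2w(d,u,v,z):
    r=att(d)@np.linalg.inv(np.array(d['intrinsics']))@np.array([u,v,1.]); o=np.array(d['origin'])
    return o+r*(z-o[2])/r[2]
def w2px(d,p):
    q=np.array(d['intrinsics'])@(att(d).T@(np.array(p,float)-np.array(d['origin']))); return q[:2]/q[2]
E
python3 - <<'E'
from h import *
for c in ['scene','top']:
    d=shot(c,c+'0'); print(c,np.round(d['origin'],3).tolist(),d['attitude'],np.round(d['intrinsics'],1).tolist())
    for n in ['fork_tool','fork_eye','paddle_tool','paddle_eye','rack','thick_peg_root','thin_peg_root','used_peg','vial0','bottle','wrench','vial_holder']:
        print(n,[(np.round(x['location'],3).tolist(),round(x['p'],2)) for x in optics.look_for(c,n)[:4]])
print(get_state())
E
```

```text
scene [0.921, 0.555, 0.887] [-1.35972879e+02  1.28080319e-01  1.44839137e+02] [[366.4, 0.0, 315.6], [0.0, 366.4, 200.8], [0.0, 0.0, 1.0]]
fork_tool [([0.475, 0.291, 0.014], 0.74), ([0.664, 0.36, 0.01], 0.28)]
fork_eye [([0.471, 0.29, 0.014], 0.85), ([0.63, -0.115, 0.208], 0.31)]
paddle_tool [([0.482, -0.294, 0.013], 0.75), ([0.374, 0.29, 0.053], 0.54)]
paddle_eye [([0.476, 0.292, 0.013], 0.68), ([0.48, -0.294, 0.011], 0.59), ([0.65, 0.119, 0.266], 0.2)]
rack [([0.683, 0.084, 0.215], 0.7)]
thick_peg_root [([0.646, 0.119, 0.269], 0.63)]
thin_peg_root [([0.639, 0.001, 0.263], 0.46)]
used_peg [([0.632, -0.115, 0.213], 0.71)]
vial0 [([0.595, 0.292, 0.059], 0.84), ([0.372, 0.288, 0.054], 0.79), ([0.496, -0.177, 0.045], 0.77), ([0.468, -0.392, 0.044], 0.63)]
bottle [([0.427, 0.007, 0.078], 0.77), ([0.374, 0.288, 0.054], 0.4)]
wrench [([0.67, 0.357, 0.011], 0.76)]
vial_holder [([0.676, -0.377, 0.021], 0.9)]
top [0.364, -0.018, 1.246] [-171.41720397    0.59813737  -88.43333951] [[394.7, 0.0, 317.5], [0.0, 394.7, 195.2], [0.0, 0.0, 1.0]]
fork_tool [([0.472, 0.283, 0.009], 0.95), ([0.668, -0.00
[... 556 characters left out ...]
057], 0.24)]
{'time_s': 1.3, 'joints': array([ 8.80693143e+01,  2.05482235e+01,  6.81136383e-01, -6.72564668e-06,
       -7.01364939e+01, -1.65080918e+01]), 'qd': array([ 0.02742939,  0.12323747, -0.06637848, -0.03850371,  0.09305693,
       -0.02754803]), 'joint_torque': array([ 1.97813542e-04, -5.82385397e+01,  2.93302971e+01,  7.00258523e+00,
        1.24188626e-02, -6.45728377e-06]), 'tcp_pos': array([0.21349363, 0.64031428, 0.22653392]), 'eef_rot': array([ 1.79996565e+02, -1.01147415e-03, -1.84387798e+01]), 'contact_force': array([ 0.1668105 , -0.41387393,  0.20225458]), 'moment': array([-0.02378721, -0.02460685,  0.00902359]), 'gripper_force': 0.0, 'gripper_width': 0.08748508916035652}
```

View pics/top0.png

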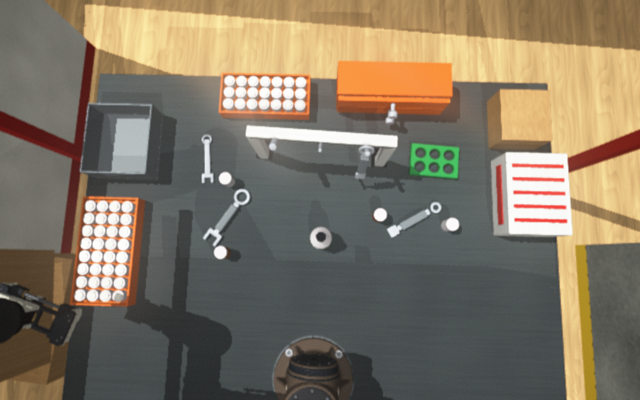

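View pics/scene0.png

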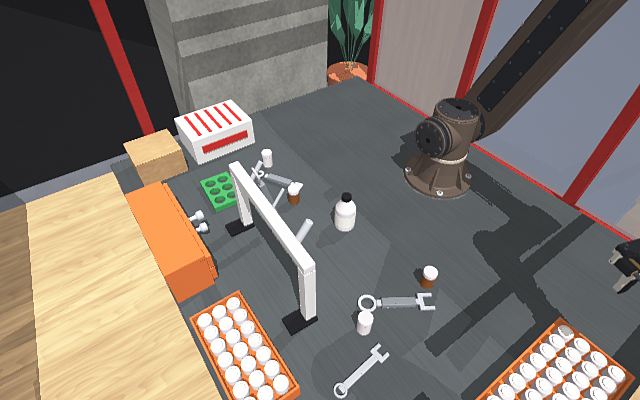

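The top view shows the fork tool's eye at about (242,197) and its prongs at (213,240). The paddle tool's eye is at (435,208) and its paddle at (393,232). The thick peg is at (272,146), the thin one at (320,147), and the used peg at (366,155). The scene view agrees. I'm moving over the fork tool now for a close look.

Emit:
send_rows --moves '[{"slide": [0.75, 0.55, 0], "turn": 0, "gripper": 1}, {"slide": [0.75, 0.55, 0], "turn": 0, "gripper": 1}, {"slide": [0.75, 0.55, 0], "turn": 0, "gripper": 1}, {"slide": [0.75, 0.55, 0], "turn": 0, "gripper": 1}, {"slide": [0.75, 0.55, 0], "turn": 0, "gripper": 1}]'

```text
time_s: 1.72
tcp_pos: [0.2959, 0.5237, 0.2274]
eef_rot: [-180.0, -0.0, -18.6]
contact_force: [-0.5, 0.5, -0.8]
gripper_width: 0.0876
gripper_force: 0.0
```

Emit:
send_rows --moves '[{"slide": [0.75, 0.55, 0], "turn": 0, "gripper": 1}, {"slide": [0.75, 0.55, 0], "turn": 0, "gripper": 1}, {"slide": [0.75, 0.55, 0], "turn": 0, "gripper": 1}, {"slide": [0.75, 0.55, 0], "turn": 0, "gripper": 1}, {"slide": [0.75, 0.55, 0], "turn": 0, "gripper": 1}]'

```text
time_s: 2.13
tcp_pos: [0.3762, 0.4104, 0.227]
eef_rot: [-180.0, -0.0, -18.6]
contact_force: [-0.1, -0.5, 0.7]
gripper_width: 0.0876
gripper_force: 0.0
```

Emit:
send_rows --moves '[{"slide": [0.75, 0.55, 0], "turn": 0.17, "gripper": 1}, {"slide": [0.75, 0.55, 0], "turn": 0.17, "gripper": 1}, {"slide": [0.75, 0.55, 0], "turn": 0.17, "gripper": 1}, {"slide": [0.75, 0.55, 0], "turn": 0.17, "gripper": 1}, {"slide": [0.75, 0.55, 0], "turn": 0.17, "gripper": 1}]'

```text
time_s: 2.55
tcp_pos: [0.4567, 0.2972, 0.2266]
eef_rot: [-180.0, -0.0, -33.9]
contact_force: [0.9, -1.5, 0.2]
gripper_width: 0.0877
gripper_force: 0.0
```

```bash
python3 - <<'E'
from h import *
d=shot('wrist','w1'); s=get_state(); print(s['tcp_pos'],s['eef_rot'],d['origin'],d['attitude'],d['intrinsics'][0])
for n in ['fork_tool','fork_eye','thick_peg_root']:
    print(n,[(np.round(x['location'],3).tolist(),round(x['p'],2)) for x in optics.look_for('wrist',n)[:4]])
E
```

```text
[0.45616382 0.29842446 0.2266152 ] [-1.79980237e+02 -1.68515634e-03 -3.38656041e+01] [0.52571264 0.25204855 0.38424352] [ 1.62387832e+02 -3.33902063e-02 -1.23864860e+02] [328.63379105   0.         323.68674988]
fork_tool [([0.483, 0.278, 0.014], 0.64)]
fork_eye [([0.484, 0.278, 0.012], 0.75)]
thick_peg_root []
```

View pics/w1.png

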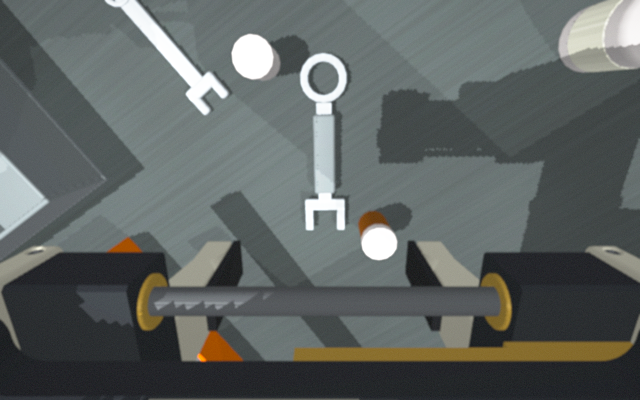

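The wrist view shows the fork tool nearly aligned with the image: eye (324,78), grip from (323,114) to (324,195), and prong tips near v=230. The two vials are at (256,57) and (378,240).

```bash
cat >> h.py <<'E'
def hole(d,u,v,r=30,dark=True):
    """centroid of the dark blob inside the bright ring near (u,v)"""
    g=cv2.cvtColor(d['img'],cv2.COLOR_RGB2GRAY); x0,y0=u-r,v-r
    c=g[y0:v+r,x0:u+r]; _,b=cv2.threshold(c,0,255,cv2.THRESH_OTSU)
    n,l,s,ce=cv2.connectedComponentsWithStats(255-b); k=l[r,r]
    return ce[k]+[x0,y0],s[k]
def totool(dw,yaw):
    y=np.radians(yaw); return np.array([dw[0]*np.cos(y)+dw[1]*np.sin(y), dw[0]*np.sin(y)-dw[1]*np.cos(y), -dw[2]])/0.15
E
python3 - <<'E'
from h import *
d=shot('wrist'); s=get_state()
c,st=hole(d,324,78); print(c,st)
g=cv2.cvtColor(d['img'],cv2.COLOR_RGB2GRAY)
def edges(v): # handle edges in row v
    r=np.gradient(g[v,295:355].astype(float)); return 295+np.argmax(r),295+np.argmin(r)
pts=[]
for v in (120,140,160,180,190):
    e=edges(v); print(v,e); pts.append([sum(e)/2,v])
col=np.gradient(g[85:240,310:338].mean(1).astype(float)); print(np.round(col).astype(int).tolist())
E=px2w(d,*c,.0105); P=np.array([px2w(d,u,v,.018) for u,v in pts]); print('eye',E)
for p in P: print(p,np.degrees(np.arctan2(*(E-p)[1::-1])))
print(s['eef_rot'])
for u,v in [(324,114),(324,195)]:print(px2w(d,u,v,.018)-E, np.linalg.norm((px2w(d,u,v,.018)-E)[:2]))
E
```

```text
[324.36093943  74.78862794] [ 15  11  31  33 809]
120 (np.int64(314), np.int64(335))
140 (np.int64(315), np.int64(335))
160 (np.int64(315), np.int64(335))
180 (np.int64(315), np.int64(335))
190 (np.int64(316), np.int64(335))
[8, 8, 9, 12, 17, 26, 30, 18, 3, -5, -11, -16, -22, -23, -5, 11, 7, 1, 0, -1, -1, 0, 0, 0, -2, -8, -16, -5, 10, 10, 4, 0, 0, 0, 0, 0, 0, 0, 0, 0, 0, 0, 0, 0, 0, 0, 0, -1, -1, 0, 0, 0, 0, 0, 0, 0, 0, 0, -1, 0, 0, 0, 0, 0, 0, -1, 0, 0, 0, 0, 0, 0, 0, 0, 0, -1, -1, 1, 0, 0, 0, 1, 1, 1, 0, 0, 1, 1, 1, 1, 1, 1, 0, 0, 2, 1, 1, 1, 0, 1, 0, 0, -1, -4, -5, -2, 0, -3, -6, -1, 17, 37, 28, 6, 0, -1, -1, 0, 0, 0, 0, -12, -42, -46, -16, 1, 1, 0, 0, 0, -1, 0, 0, 1, 1, 0, 1, 2, 3, 1, 0, -3, -8, -9, -3, 1, 0, 0, 0, 0, 0, 0, 0, 0, 0]
eye [0.54060665 0.24301655 0.0105    ]
[0.50190638 0.26858881 0.018     ] -33.45581733914429
[0.48365069 0.28006006 0.018     ] -33.03951655297074
[0.46502669 0.29242759 0.018     ] -33.174993796914
[0.44569538 0.30526483 0.018     ] -33.25916984798651
[0.43543065 0.31138584 0.018     ] -33.02573897215644
[-1.79989756e+02  4.70329074e-03 -3.36613223e+01]
[-0.0331413   0.02252545  0.0075    ] 0.04007170381054197
[-0.10925317  0.07316978  0.0075    ] 0.13149171927426842
```

Emit:
send_rows --moves '[{"slide": [0.12, 0, 0.2], "turn": -0.005, "gripper": 1}, {"slide": [0.12, 0, 0.45], "turn": -0.005, "gripper": 1}, {"slide": [0.12, 0, 0.7], "turn": -0.005, "gripper": 1}, {"slide": [0.12, 0, 0.9], "turn": -0.005, "gripper": 1}, {"slide": [0.12, 0, 1.0], "turn": -0.005, "gripper": 1}]'

```text
time_s: 3.22
tcp_pos: [0.4682, 0.2882, 0.0726]
eef_rot: [179.7, 0.1, -33.2]
contact_force: [-0.8, -0.0, 0.3]
gripper_width: 0.0876
gripper_force: 0.0
```

Emit:
send_rows --moves '[{"slide": [0, 0, 0.15], "turn": 0, "gripper": 1}, {"slide": [0, 0, 0.3], "turn": 0, "gripper": 1}, {"slide": [0, 0, 0.4], "turn": 0, "gripper": 1}, {"slide": [0, 0, 0.48], "turn": 0, "gripper": 1}, {"slide": [0, 0, 0.48], "turn": 0, "gripper": 1}]'

```text
time_s: 3.63
tcp_pos: [0.4687, 0.2886, 0.002]
eef_rot: [179.8, 0.0, -33.2]
contact_force: [-0.4, -1.0, -1.1]
gripper_width: 0.0879
gripper_force: 0.0
```

Emit:
send_rows --moves '[{"slide": [0, 0, 0], "turn": 0, "gripper": 0.1}, {"slide": [0, 0, 0], "turn": 0, "gripper": 0.1}, {"slide": [0, 0, 0], "turn": 0, "gripper": 0.1}, {"slide": [0, 0, 0], "turn": 0, "gripper": 0.1}, {"slide": [0, 0, 0], "turn": 0, "gripper": 0.1}]' --newtons 35

```text
time_s: 4.05
tcp_pos: [0.4707, 0.2892, 0.0054]
eef_rot: [-179.9, -0.0, -33.3]
contact_force: [0.7, 0.7, 0.4]
gripper_width: 0.0595
gripper_force: 0.0
```

Emit:
send_rows --moves '[{"slide": [0, 0, 0], "turn": 0, "gripper": 0.1}, {"slide": [0, 0, 0], "turn": 0, "gripper": 0.1}, {"slide": [0, 0, 0], "turn": 0, "gripper": 0.1}, {"slide": [0, 0, 0], "turn": 0, "gripper": 0.1}, {"slide": [0, 0, 0], "turn": 0, "gripper": 0.1}]' --newtons 35

```text
time_s: 4.47
tcp_pos: [0.4704, 0.2887, 0.0046]
eef_rot: [-180.0, -0.0, -33.3]
contact_force: [-0.5, -0.9, -0.4]
gripper_width: 0.0265
gripper_force: 0.0
```

Emit:
send_rows --moves '[{"slide": [0, 0, 0], "turn": 0, "gripper": 0.1}, {"slide": [0, 0, 0], "turn": 0, "gripper": 0.1}, {"slide": [0, 0, -0.1], "turn": 0, "gripper": 0.1}, {"slide": [0, 0, -0.25], "turn": 0, "gripper": 0.1}, {"slide": [0, 0, -0.4], "turn": 0, "gripper": 0.1}]'

```text
time_s: 4.88
tcp_pos: [0.4696, 0.288, 0.0642]
eef_rot: [179.8, 0.0, -33.3]
contact_force: [-0.1, 0.2, -2.0]
gripper_width: 0.0237
gripper_force: 35.0
```

Emit:
send_rows --moves '[{"slide": [0, 0, -0.25], "turn": 0, "gripper": 0.1}, {"slide": [0, 0, -0.5], "turn": 0, "gripper": 0.1}, {"slide": [0, 0, -0.7], "turn": 0, "gripper": 0.1}, {"slide": [0, 0, -0.9], "turn": 0, "gripper": 0.1}, {"slide": [0, 0, -1.0], "turn": 0, "gripper": 0.1}]'

```text
time_s: 5.3
tcp_pos: [0.4712, 0.2895, 0.2185]
eef_rot: [-179.7, -0.1, -33.3]
contact_force: [0.7, 0.2, -2.0]
gripper_width: 0.024
gripper_force: 35.0
```

Emit:
send_rows --moves '[{"slide": [0, 0, -0.2], "turn": -0.07, "gripper": 0.1}, {"slide": [0, 0, -0.4], "turn": -0.14, "gripper": 0.1}, {"slide": [0, 0, -0.6], "turn": -0.21, "gripper": 0.1}, {"slide": [0, 0, -0.77], "turn": -0.29, "gripper": 0.1}, {"slide": [0, 0, -0.77], "turn": -0.37, "gripper": 0.1}]'

```text
time_s: 5.72
tcp_pos: [0.472, 0.2898, 0.3357]
eef_rot: [-179.7, -0.4, 0.3]
contact_force: [1.2, 0.0, -0.3]
gripper_width: 0.0233
gripper_force: 35.0
```

```bash
python3 - <<'E'
from h import *
s=get_state(); print(s['tcp_pos'],s['eef_rot'])
d=shot('wrist','w2')
t=shot('top','t2'); a=t['img'][110:170,235:410]
e=shot('scene','s2'); b=e['img'][150:270,215:335]
A=cv2.resize(a[:,:,::-1],(800,274),interpolation=cv2.INTER_CUBIC)
B=cv2.resize(b[:,:,::-1],(320,320),interpolation=cv2.INTER_CUBIC)
W=cv2.resize(d['img'][:,:,::-1],(480,300))
c=np.zeros((600,800,3),np.uint8); c[:274]=A; c[280:600,:320]=B; c[280:580,320:]=W; cv2.imwrite('pics/m2.png',c)
E
```

```text
[0.47199107 0.28976212 0.33574901] [-179.71177294   -0.36035957    0.30123793]
```

View pics/m2.png

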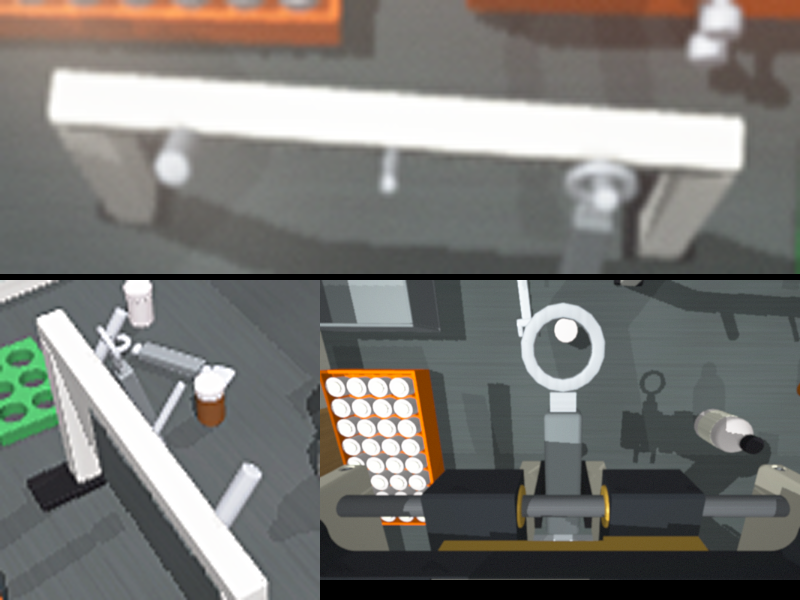

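The crops show the thick peg's tip at about (272.8,146.8) in top and (309.5,221.2) in scene. The thin peg's tip is at (320.1,150.5) and (283.6,189.4). The fork tool is held straight in the gripper, eye forward.

```bash
cat > rk.py <<'E'
from h import *
from scipy.optimize import least_squares
L=.060;a=np.radians(35)
def pts(p):
    c,s=np.cos(p[2]),np.sin(p[2]); W=lambda q:np.array([p[0]+c*q[0]-s*q[1],p[1]+s*q[0]+c*q[1],q[2]])
    return W
def tip(y): return [-L*np.sin(a),y,.23+L*np.cos(a)]
if __name__=='__main__':
    t=shot('top'); e=shot('scene')
    obs=[(t,tip(.12),(272.8,146.8)),(e,tip(.12),(309.5,221.2)),(t,tip(0),(320.1,150.5)),(e,tip(0),(283.6,189.4)),
     (t,[.03,.2,.243],(247.5,125.3)),(t,[.03,-.2,.243],(398,135.8))]
    f=lambda p:np.concatenate([w2px(d,pts(p)(q))-o for d,q,o in obs])
    r=least_squares(f,[.66,0,0]); print(r.x,np.degrees(r.x[2]),np.round(r.fun,1))
    W=pts(r.x); print('tips',W(tip(.12)),W(tip(0)),'roots',W([0,.12,.23]),W([0,0,.23]))
    for z,uv in ((.243,(246.6,136.9)),(.217,(246.6,136.9)),(.243,(397.3,146.8)),(.217,(397.3,146.8))): print(z,px2w(t,*uv,z))
E
python3 rk.py
```

```text
[ 0.65802078 -0.00779564 -0.05261277] -3.0144898396957016 [-0.5  0.3 -0.7 -1.  -0.5  0.1 -1.  -1.3 -1.2 -0.4 -0.3  0.3]
tips [0.62996443 0.11384813 0.27914912] [ 0.62365381 -0.00598583  0.27914912] roots [0.6643314  0.11203831 0.23      ] [ 0.65802078 -0.00779564  0.23      ]
0.243 [0.66582276 0.18772976 0.243     ]
0.217 [0.67363941 0.19305879 0.217     ]
0.243 [ 0.64862556 -0.20807086  0.243     ]
0.217 [ 0.6559963  -0.21300432  0.217     ]
```

Emit:
send_rows --moves '[{"slide": [0.07, 0.2, 0], "turn": 0, "gripper": 0.1}, {"slide": [0.14, 0.4, 0], "turn": 0, "gripper": 0.1}, {"slide": [0.2, 0.6, 0], "turn": 0, "gripper": 0.1}, {"slide": [0.27, 0.8, 0], "turn": 0, "gripper": 0.1}, {"slide": [0.27, 1.0, 0], "turn": 0, "gripper": 0.1}]'

```text
time_s: 6.38
tcp_pos: [0.5113, 0.1373, 0.3283]
eef_rot: [179.9, 0.1, -0.3]
contact_force: [0.6, -0.6, -2.1]
gripper_width: 0.0235
gripper_force: 35.0
```

Emit:
send_rows --moves '[{"slide": [0, 0.1, 0], "turn": 0.037, "gripper": 0.1}, {"slide": [0, 0.17, 0], "turn": 0.037, "gripper": 0.1}, {"slide": [0, 0.17, 0], "turn": 0.037, "gripper": 0.1}, {"slide": [0, 0.17, 0], "turn": 0.037, "gripper": 0.1}, {"slide": [0, 0.17, 0], "turn": 0.037, "gripper": 0.1}]'

```text
time_s: 6.8
tcp_pos: [0.5106, 0.1138, 0.3296]
eef_rot: [180.0, 0.0, -3.4]
contact_force: [-0.2, 0.2, -2.7]
gripper_width: 0.0242
gripper_force: 35.0
```

```bash
python3 - <<'E'
from h import *
s=get_state(); print(s['tcp_pos'],s['eef_rot'],s['contact_force'])
d=shot('wrist','w3')
print(d['origin'],d['attitude'])
for n in ['fork_eye','thick_peg_root']:
    print(n,[(np.round(x['location'],3).tolist(),round(x['p'],2)) for x in optics.look_for('wrist',n)[:4]])
c=d['img'][0:220,200:500]; cv2.imwrite('pics/w3c.png',cv2.resize(c[:,:,::-1],(750,550),interpolation=cv2.INTER_CUBIC))
print('pred tip px',w2px(d,[.630,.114,.279]))
E
```

```text
[0.51060404 0.1138209  0.32958844] [ 1.79986957e+02  3.55937511e-02 -3.37251839e+00] [-0.19533385  0.22279436 -2.68434072]
[0.59359538 0.10988813 0.48711205] [ 1.62315376e+02 -6.06237835e-02 -9.33382686e+01]
fork_eye [([0.555, 0.112, 0.34], 0.7)]
thick_peg_root [([0.634, 0.119, 0.281], 0.85), ([0.628, -0.293, 0.024], 0.19)]
pred tip px [312.37873195  27.89623473]
```

View pics/w3c.png

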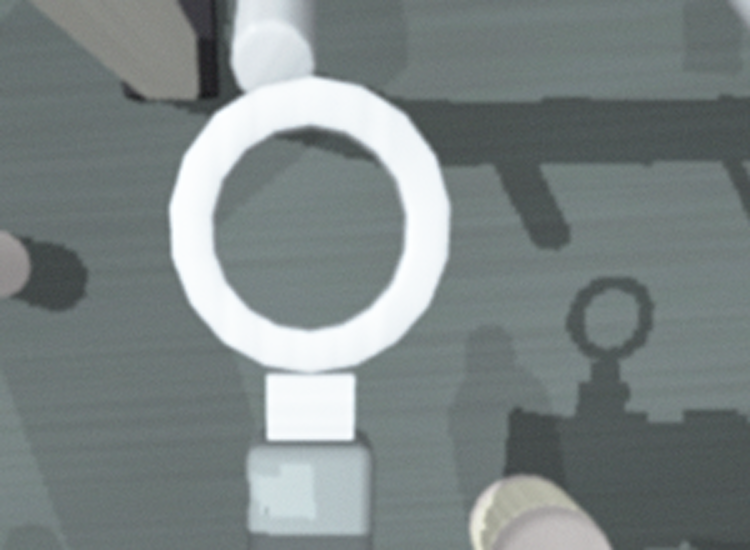

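The crop shows the ring centred at about (323.8,90.2) full-frame. The thick peg's tip is at about (308.8,23.2), roughly 4 px from prediction.

```bash
python3 - <<'E'
from h import *
d=shot('wrist'); s=get_state(); p=s['tcp_pos']; yaw=s['eef_rot'][2]; print(p,yaw)
for dz in (.003,.006):
    E=px2w(d,323.8,90.2,p[2]+dz); T=px2w(d,308.8,23.2,.279); ax=np.array([-.573,.030,.819])
    E[2]=p[2]+.004
    print('eye',E,E-p,'tip',T)
    for q in (15,10,5,0,-10,-20,-30,-38):
        w=T+ax*q/1000-E; print(q,np.round(totool(w,yaw),3))
E
```

```text
[0.51061163 0.11402293 0.32982   ] -3.3300005006957
eye [0.59538116 0.10989452 0.33382   ] [ 0.08476953 -0.00412841  0.004     ] tip [0.63258724 0.11622414 0.279     ]
15 [ 0.188 -0.056  0.284]
10 [ 0.207 -0.056  0.311]
5 [ 0.226 -0.056  0.338]
0 [ 0.245 -0.057  0.365]
-10 [ 0.283 -0.057  0.42 ]
-20 [ 0.322 -0.057  0.475]
-30 [ 0.36  -0.057  0.529]
-38 [ 0.391 -0.057  0.573]
eye [0.59534615 0.10990058 0.33382   ] [ 0.08473452 -0.00412235  0.004     ] tip [0.63258724 0.11622414 0.279     ]
15 [ 0.188 -0.056  0.284]
10 [ 0.207 -0.056  0.311]
5 [ 0.226 -0.056  0.338]
0 [ 0.245 -0.057  0.365]
-10 [ 0.284 -0.057  0.42 ]
-20 [ 0.322 -0.057  0.475]
-30 [ 0.36  -0.057  0.529]
-38 [ 0.391 -0.057  0.573]
```

Emit:
send_rows --moves '[{"slide": [0.1, -0.03, 0], "turn": 0, "gripper": 0.1}, {"slide": [0.2, -0.056, 0], "turn": 0, "gripper": 0.1}, {"slide": [0.2, -0.056, 0.15], "turn": 0, "gripper": 0.1}, {"slide": [0.2, -0.056, 0.29], "turn": 0, "gripper": 0.1}, {"slide": [0.2, -0.056, 0.29], "turn": 0, "gripper": 0.1}]'

```text
time_s: 7.42
tcp_pos: [0.5393, 0.12, 0.2821]
eef_rot: [179.9, 0.4, -3.4]
contact_force: [-0.7, -0.5, -3.1]
gripper_width: 0.0238
gripper_force: 35.0
```

```bash
python3 - <<'E'
from h import *
s=get_state(); print(s['tcp_pos'],s['eef_rot'],s['contact_force'])
d=shot('wrist','w4')
c=d['img'][0:220,200:500]; A=cv2.resize(c[:,:,::-1],(600,440),interpolation=cv2.INTER_CUBIC); cv2.imwrite('pics/w4c.png',A)
E
```

```text
[0.53932414 0.11995424 0.28214687] [179.86717711   0.352317    -3.38781325] [-0.7458154  -0.46429547 -3.05477702]
```

View pics/w4c.png

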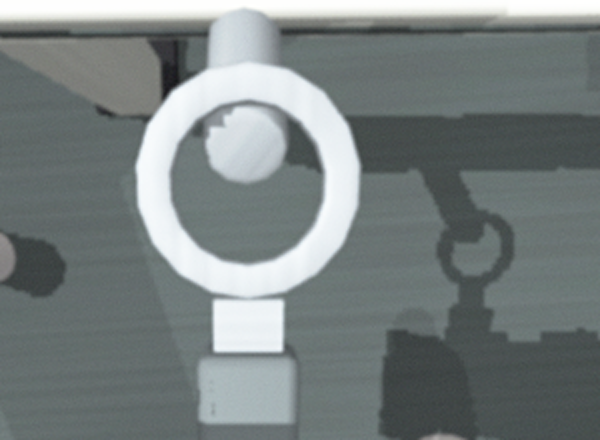

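The wrist view shows the peg's tip inside the hole, laterally centred. The tip disc is at crop (246,144) and the hole spans 170–325 × 100–263, so the eye needs about 3 mm more forward. I'll continue along the axis.

Emit:
send_rows --moves '[{"slide": [0.03, 0, 0], "turn": 0, "gripper": 0.1}, {"slide": [0.06, 0, 0.04], "turn": 0, "gripper": 0.1}, {"slide": [0.09, 0, 0.09], "turn": 0, "gripper": 0.1}, {"slide": [0.09, 0, 0.09], "turn": 0, "gripper": 0.1}, {"slide": [0.09, 0, 0.09], "turn": 0, "gripper": 0.1}]'

```text
time_s: 7.88
tcp_pos: [0.5546, 0.1189, 0.2726]
eef_rot: [180.0, 0.0, -3.4]
contact_force: [0.3, 0.2, -2.5]
gripper_width: 0.0235
gripper_force: 35.0
```

Emit:
send_rows --moves '[{"slide": [0, 0, 0], "turn": 0, "gripper": 0.1}, {"slide": [0, 0, 0], "turn": 0, "gripper": 0.1}, {"slide": [0, 0, 0], "turn": 0, "gripper": 0.1}, {"slide": [0, 0, 0], "turn": 0, "gripper": 0.1}, {"slide": [0, 0, 0], "turn": 0, "gripper": 0.1}]'

```text
time_s: 8.3
tcp_pos: [0.5546, 0.1191, 0.2733]
eef_rot: [-180.0, -0.0, -3.4]
contact_force: [-0.1, 0.6, -1.4]
gripper_width: 0.0239
gripper_force: 35.0
```

Emit:
send_rows --moves '[{"slide": [-0.025, 0, 0.016], "turn": 0, "gripper": 0.1}, {"slide": [0, 0, 0.054], "turn": 0, "gripper": 0.1}, {"slide": [0.03, 0, 0.098], "turn": 0, "gripper": 0.1}, {"slide": [0.07, 0, 0.153], "turn": 0, "gripper": 0.1}, {"slide": [0.07, 0, 0.153], "turn": 0, "gripper": 0.1}]'

```text
time_s: 8.72
tcp_pos: [0.5651, 0.1181, 0.2474]
eef_rot: [179.9, 0.2, -3.4]
contact_force: [0.1, -0.6, -3.2]
gripper_width: 0.0236
gripper_force: 35.0
```

```bash
python3 - <<'E'
from h import *
s=get_state(); print(s['tcp_pos'],s['eef_rot'],s['contact_force'],s['moment'])
d=shot('wrist','w5'); e=shot('scene','s5')
c=np.zeros((440,1000,3),np.uint8)
c[:,:480]=cv2.resize(d['img'][0:220,200:440,::-1],(480,440),interpolation=cv2.INTER_CUBIC)
c[:,490:]=cv2.resize(e['img'][150:260,250:377,::-1],(510,440),interpolation=cv2.INTER_CUBIC); cv2.imwrite('pics/m5.png',cv2.resize(c,(800,352)))
E
```

```text
[0.56513567 0.11814394 0.24742743] [ 1.79917894e+02  1.69327187e-01 -3.41905003e+00] [ 0.13197406 -0.58962519 -3.16049294] [-0.04693486  0.09464819  0.01655412]
```

View pics/m5.png

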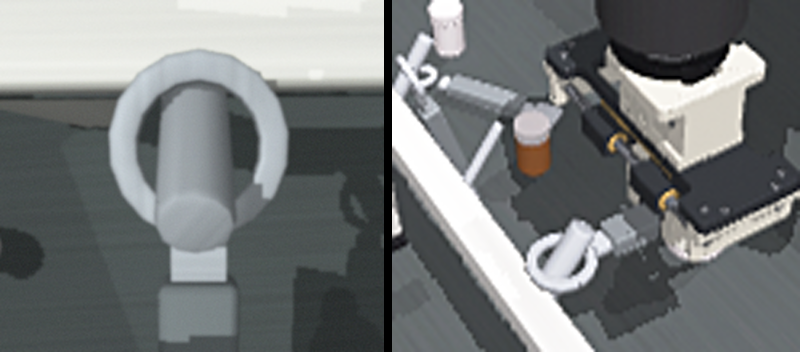

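The eye is well threaded on the thick peg: the wrist and scene crops both show the peg standing through the ring, about 27 mm up from the root. Next I'll loosen the grip and swing the handle down in an arc before letting go.

Emit:
send_rows --moves '[{"slide": [0.003, 0, 0.057], "turn": 0, "gripper": 0.1}, {"slide": [0.012, 0, 0.114], "turn": 0, "gripper": 0.1}, {"slide": [0.027, 0, 0.17], "turn": 0, "gripper": 0.1}, {"slide": [0.047, 0, 0.22], "turn": 0, "gripper": 0.1}, {"slide": [0.073, 0, 0.27], "turn": 0, "gripper": 0.1}]' --newtons 8

```text
time_s: 9.23
tcp_pos: [0.5759, 0.1177, 0.2086]
eef_rot: [180.0, 0.0, -3.4]
contact_force: [-0.9, 0.1, -2.0]
gripper_width: 0.0239
gripper_force: 8.0
```

Emit:
send_rows --moves '[{"slide": [0, 0, 0], "turn": 0, "gripper": 0.1}, {"slide": [0, 0, 0], "turn": 0, "gripper": 0.1}, {"slide": [0, 0, 0], "turn": 0, "gripper": 0.1}, {"slide": [0, 0, 0], "turn": 0, "gripper": 0.1}, {"slide": [0, 0, 0], "turn": 0, "gripper": 0.1}]'

```text
time_s: 9.65
tcp_pos: [0.5762, 0.1179, 0.2101]
eef_rot: [-180.0, -0.0, -3.4]
contact_force: [-0.1, 0.6, -1.7]
gripper_width: 0.0241
gripper_force: 8.0
```

```bash
python3 - <<'E'
from h import *
s=get_state(); print(s['tcp_pos'],s['eef_rot'],s['contact_force'],s['moment'])
d=shot('wrist','w6'); e=shot('scene','s6')
c=np.zeros((440,1000,3),np.uint8)
c[:,:480]=cv2.resize(d['img'][0:220,200:440,::-1],(480,440),interpolation=cv2.INTER_CUBIC)
c[:,490:]=cv2.resize(e['img'][150:260,250:377,::-1],(510,440),interpolation=cv2.INTER_CUBIC); cv2.imwrite('pics/m6.png',cv2.resize(c,(800,352)))
E
```

```text
[0.5761544  0.11786887 0.21006905] [-1.79979082e+02 -3.83258769e-02 -3.39066123e+00] [-0.09547694  0.62423028 -1.67773748] [-0.03768317 -0.0147628  -0.00010494]
```

View pics/m6.png

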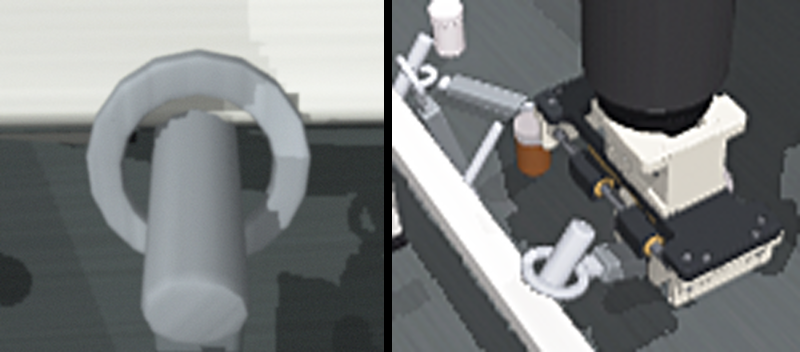

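Emit:
send_rows --moves '[{"slide": [0, 0, 0], "turn": 0, "gripper": 1}, {"slide": [0, 0, 0], "turn": 0, "gripper": 1}, {"slide": [0, 0, 0], "turn": 0, "gripper": 1}, {"slide": [0, 0, 0], "turn": 0, "gripper": 1}, {"slide": [0, 0, 0], "turn": 0, "gripper": 1}]'

```text
time_s: 10.17
tcp_pos: [0.5761, 0.1178, 0.2098]
eef_rot: [-180.0, -0.0, -3.4]
contact_force: [0.3, 0.1, 0.2]
gripper_width: 0.0516
gripper_force: 0.0
```

Emit:
send_rows --moves '[{"slide": [0, 0, 0], "turn": 0, "gripper": 1}, {"slide": [-0.2, 0, 0], "turn": 0, "gripper": 1}, {"slide": [-0.4, 0, -0.1], "turn": 0, "gripper": 1}, {"slide": [-0.6, 0, -0.3], "turn": 0, "gripper": 1}, {"slide": [-0.6, 0, -0.5], "turn": 0, "gripper": 1}]'

```text
time_s: 10.58
tcp_pos: [0.4816, 0.1221, 0.2848]
eef_rot: [180.0, 0.2, -3.4]
contact_force: [0.4, 0.1, -0.2]
gripper_width: 0.0844
gripper_force: 0.0
```

```bash
python3 - <<'E'
from h import *
s=get_state(); print(s['tcp_pos'],s['eef_rot'],s['joints'])
e=shot('scene','s7'); t=shot('top','t7')
for c in('scene','top'):
  for n in ['fork_tool','fork_eye']:
    print(c,n,[(np.round(x['location'],3).tolist(),round(x['p'],2)) for x in optics.look_for(c,n)[:3]])
c=np.zeros((400,800,3),np.uint8)
c[:,:400]=cv2.resize(e['img'][160:260,250:350,::-1],(400,400),interpolation=cv2.INTER_CUBIC)
c[:,405:]=cv2.resize(t['img'][165:255,380:469,::-1],(395,400),interpolation=cv2.INTER_CUBIC); cv2.imwrite('pics/m7.png',c)
np.set_printoptions(precision=4,suppress=True)
# paddle tool rough: eye / paddle end in top
for z,uv in ((.009,(435,208)),(.009,(393,232))): print(px2w(t,*uv,z))
E
```

```text
[0.48162199 0.1221489  0.28479819] [ 1.79951802e+02  1.70761431e-01 -3.37189993e+00] [ 36.87745607   1.60340142 -15.59541254  -0.07692079 -72.96267376
  49.77335685]
scene fork_tool [([0.629, 0.133, 0.18], 0.61), ([0.645, 0.119, 0.271], 0.28)]
scene fork_eye [([0.63, 0.13, 0.181], 0.51)]
top fork_tool [([0.622, 0.111, 0.178], 0.73)]
top fork_eye [([0.619, 0.108, 0.179], 0.79), ([0.485, -0.188, 0.063], 0.35)]
[ 0.5195 -0.3702  0.009 ]
[ 0.4407 -0.2383  0.009 ]
```

View pics/m7.png

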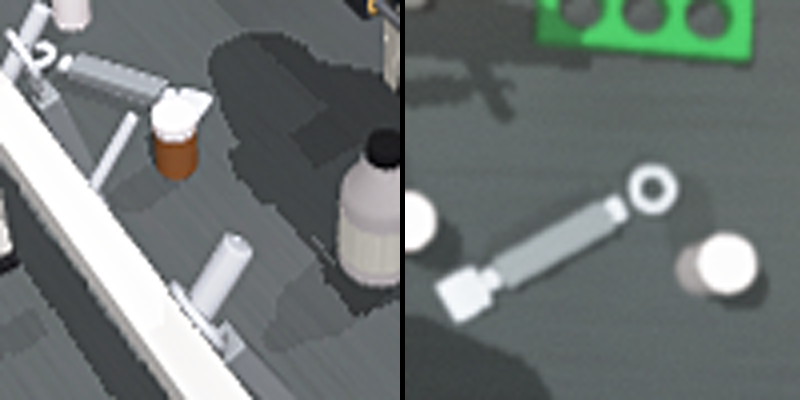

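The fork tool now hangs under the thick peg with its ring at the peg's base. The paddle tool lies with its eye at about (435.9,207.3) and its paddle at (393.1,230.9) in top pixels. Going there next.

Emit:
send_rows --moves '[{"slide": [0.02, 0.19, 0], "turn": 0, "gripper": 1}, {"slide": [0.04, 0.4, 0], "turn": 0, "gripper": 1}, {"slide": [0.06, 0.65, 0], "turn": 0, "gripper": 1}, {"slide": [0.07, 0.95, 0], "turn": 0, "gripper": 1}, {"slide": [0.07, 0.95, 0], "turn": 0, "gripper": 1}]'

```text
time_s: 11.3
tcp_pos: [0.4871, -0.0245, 0.2833]
eef_rot: [179.9, 0.2, -3.6]
contact_force: [-0.3, 0.1, -0.2]
gripper_width: 0.0877
gripper_force: 0.0
```

Emit:
send_rows --moves '[{"slide": [0.02, 0.25, 0], "turn": 0, "gripper": 1}, {"slide": [0.04, 0.5, 0], "turn": 0, "gripper": 1}, {"slide": [0.06, 0.75, 0], "turn": 0, "gripper": 1}, {"slide": [0.07, 0.95, 0], "turn": 0, "gripper": 1}, {"slide": [0.07, 0.95, 0], "turn": 0, "gripper": 1}]'

```text
time_s: 11.72
tcp_pos: [0.4895, -0.1668, 0.2829]
eef_rot: [179.9, 0.2, -3.6]
contact_force: [0.3, -0.6, 0.3]
gripper_width: 0.0876
gripper_force: 0.0
```

Emit:
send_rows --moves '[{"slide": [0, 0.25, 0.1], "turn": 0.07, "gripper": 1}, {"slide": [0, 0.5, 0.2], "turn": 0.15, "gripper": 1}, {"slide": [0, 0.75, 0.3], "turn": 0.22, "gripper": 1}, {"slide": [0, 0.92, 0.38], "turn": 0.3, "gripper": 1}, {"slide": [0, 0.92, 0.38], "turn": 0.38, "gripper": 1}]'

```text
time_s: 12.13
tcp_pos: [0.4798, -0.3034, 0.2227]
eef_rot: [179.8, 0.4, -38.1]
contact_force: [-0.2, -0.1, -0.3]
gripper_width: 0.0876
gripper_force: 0.0
```

Emit:
send_rows --moves '[{"slide": [0, 0, 0], "turn": 0.08, "gripper": 1}, {"slide": [0, 0, 0], "turn": 0.16, "gripper": 1}, {"slide": [0, 0, 0], "turn": 0.24, "gripper": 1}, {"slide": [0, 0, 0], "turn": 0.24, "gripper": 1}, {"slide": [0, 0, 0], "turn": 0.24, "gripper": 1}]'

```text
time_s: 12.55
tcp_pos: [0.4818, -0.3003, 0.2265]
eef_rot: [179.9, 0.1, -58.9]
contact_force: [-0.7, 0.4, 0.9]
gripper_width: 0.0877
gripper_force: 0.0
```

```bash
cat >> h.py <<'E'
def bright(d,thr=190,amin=60,roi=None):
    """bright low-saturation blobs: centroid, area, min-area rectangle"""
    h=cv2.cvtColor(d['img'],cv2.COLOR_RGB2HSV); m=((h[:,:,2]>thr)&(h[:,:,1]<45)).astype(np.uint8)
    if roi: k=np.zeros_like(m); k[roi[1]:roi[3],roi[0]:roi[2]]=1; m*=k
    out=[]
    cs,hi=cv2.findContours(m,cv2.RETR_CCOMP,cv2.CHAIN_APPROX_NONE)
    for i,c in enumerate(cs):
        A=cv2.contourArea(c)
        if A>=amin:
            q=cv2.moments(c); r=cv2.minAreaRect(c)
            out.append(('hole' if hi[0][i][3]>=0 else 'blob',round(q['m10']/A,1),round(q['m01']/A,1),int(A),np.round(r[1],1).tolist(),round(r[2],1)))
    return out
E
python3 - <<'E'
from h import *
s=get_state(); print(s['tcp_pos'],s['eef_rot'])
d=shot('wrist','w8')
for n in ['paddle_tool','paddle_eye']:
    print(n,[(np.round(x['location'],3).tolist(),round(x['p'],2)) for x in optics.look_for('wrist',n)[:3]])
for t in (140,165,190,215):
    print(t,*bright(d,t,60,(200,0,460,240)),sep='\n  ')
E
```

```text
[ 0.48181067 -0.30033117  0.22652206] [ 1.79923556e+02  8.18389299e-02 -5.89210380e+01]
paddle_tool [([0.485, -0.301, 0.021], 0.59)]
paddle_eye [([0.481, -0.306, 0.016], 0.68)]
140
  ('blob', 323.2, 181.6, 2446, [120.0, 26.0], 90.0)
  ('blob', 324.5, 96.2, 831, [34.0, 31.0], 90.0)
  ('hole', 324.5, 96.3, 191, [15.0, 16.0], 0.0)
  ('blob', 392.4, 94.1, 1442, [40.7, 45.6], 63.4)
165
  ('blob', 323.3, 181.9, 2303, [120.0, 25.0], 90.0)
  ('blob', 324.4, 96.2, 803, [31.8, 31.8], 45.0)
  ('hole', 324.5, 96.2, 204, [15.0, 17.0], 0.0)
  ('blob', 394.3, 94.1, 1264, [40.0, 39.0], 90.0)
190
  ('blob', 323.3, 188.2, 1978, [106.0, 25.0], 90.0)
  ('blob', 324.4, 125.5, 161, [11.0, 15.0], 90.0)
  ('blob', 324.4, 96.1, 777, [31.8, 31.1], 45.0)
  ('hole', 324.5, 96.2, 220, [16.3, 16.3], 45.0)
  ('blob', 394.4, 94.1, 1199, [40.0, 38.0], 90.0)
215
  ('blob', 323.2, 188.7, 1841, [105.0, 24.0], 90.0)
  ('blob', 324.1, 125.3, 148, [11.0, 14.0], 90.0)
  ('blob', 324.4, 96.1, 737, [32.0, 29.0], 90.0)
  ('hole', 324.5, 96.3, 237, [17.7, 17.0], 45.0)
  ('blob', 394.5, 94.2, 1153, [40.0, 37.0], 90.0)
```

```bash
python3 - <<'E'
from h import *
np.set_printoptions(precision=4,suppress=True)
d=shot('wrist'); s=get_state(); p=s['tcp_pos']; yaw=s['eef_rot'][2]
g=cv2.cvtColor(d['img'],cv2.COLOR_RGB2GRAY)
E=px2w(d,324.4,96.2,.0105); print(p,yaw,'eye',E)
for v in (145,160,175,190,205,215):
    r=np.gradient(g[v,295:355].astype(float)); e=(295+np.argmax(r),295+np.argmin(r))
    q=px2w(d,sum(e)/2,v,.018); print(v,e,q,np.degrees(np.arctan2(*(E-q)[1::-1])))
print('rows',g[112:270,318:330].mean(1).astype(int).tolist())
u=np.array([np.cos(np.radians(yaw)),np.sin(np.radians(yaw)),0])
for k in (37,82,127): print(k,w2px(d,[*(E-u*k/1000)[:2],.018]))
E
```

```text
[ 0.4821 -0.3003  0.2274] -58.96568996879183 eye [ 0.5235 -0.3693  0.0105]
145 (np.int64(314), np.int64(335)) [ 0.4966 -0.325   0.018 ] -58.759623563453665
160 (np.int64(314), np.int64(334)) [ 0.4884 -0.3103  0.018 ] -59.25351641458777
175 (np.int64(314), np.int64(334)) [ 0.4794 -0.2954  0.018 ] -59.1781883718071
190 (np.int64(314), np.int64(334)) [ 0.4702 -0.2802  0.018 ] -59.12696008764483
205 (np.int64(314), np.int64(333)) [ 0.4612 -0.2641  0.018 ] -59.36585214373094
215 (np.int64(317), np.int64(330)) [ 0.4547 -0.2534  0.018 ] -59.323089315288655
rows [212, 152, 128, 122, 110, 94, 94, 152, 240, 255, 255, 255, 254, 254, 254, 254, 254, 255, 253, 227, 176, 183, 213, 223, 225, 224, 225, 224, 224, 224, 225, 224, 224, 224, 224, 224, 224, 223, 224, 224, 224, 224, 224, 224, 224, 224, 225, 224, 224, 225, 224, 224, 224, 225, 225, 224, 225, 225, 224, 224, 224, 224, 224, 224, 224, 225, 224, 224, 224, 224, 225, 224, 225, 225, 224, 224, 224, 224, 225, 225, 224, 225, 224, 225, 224, 225, 225, 225, 225, 225, 225, 226, 225, 225, 224, 232, 249, 254, 254, 253, 253, 253, 253, 253, 252, 251, 253, 254, 254, 254, 254, 254, 254, 254, 254, 254, 254, 254, 254, 254, 255, 255, 255, 254, 255, 255, 254, 208, 139, 125, 127, 129, 128, 128, 129, 129, 129, 129, 129, 128, 129, 128, 128, 128, 128, 128, 128, 128, 129, 128, 128, 128, 128, 128, 127, 128, 127, 127]
37 [324.3568 131.5101]
82 [324.2849 171.5708]
127 [324.2181 208.8182]
```

Emit:
send_rows --moves '[{"slide": [-0.013, 0, 0.2], "turn": 0.003, "gripper": 1}, {"slide": [-0.013, 0, 0.45], "turn": 0.003, "gripper": 1}, {"slide": [-0.013, 0, 0.7], "turn": 0.003, "gripper": 1}, {"slide": [-0.013, 0, 0.9], "turn": 0.003, "gripper": 1}, {"slide": [-0.013, 0, 1.0], "turn": 0.003, "gripper": 1}]'

```text
time_s: 13.17
tcp_pos: [0.4788, -0.2978, 0.0738]
eef_rot: [179.8, 0.2, -59.3]
contact_force: [-0.1, 0.5, -0.1]
gripper_width: 0.0877
gripper_force: 0.0
```

Emit:
send_rows --moves '[{"slide": [0, 0, 0.15], "turn": 0, "gripper": 1}, {"slide": [0, 0, 0.3], "turn": 0, "gripper": 1}, {"slide": [0, 0, 0.4], "turn": 0, "gripper": 1}, {"slide": [0, 0, 0.48], "turn": 0, "gripper": 0.8}, {"slide": [0, 0, 0.48], "turn": 0, "gripper": 0.1}]'

```text
time_s: 13.58
tcp_pos: [0.4794, -0.2981, 0.0031]
eef_rot: [179.8, 0.2, -59.3]
contact_force: [-0.8, -0.3, -1.2]
gripper_width: 0.0791
gripper_force: 0.0
```

Emit:
send_rows --moves '[{"slide": [0, 0, 0], "turn": 0, "gripper": 0.1}, {"slide": [0, 0, 0], "turn": 0, "gripper": 0.1}, {"slide": [0, 0, 0], "turn": 0, "gripper": 0.1}, {"slide": [0, 0, 0], "turn": 0, "gripper": 0.1}, {"slide": [0, 0, 0], "turn": 0, "gripper": 0.1}]' --newtons 35

```text
time_s: 14.0
tcp_pos: [0.4816, -0.2988, 0.0065]
eef_rot: [-179.9, -0.1, -59.4]
contact_force: [0.5, -1.1, 0.6]
gripper_width: 0.0465
gripper_force: 0.0
```

Emit:
send_rows --moves '[{"slide": [0, 0, 0], "turn": 0, "gripper": 0.1}, {"slide": [0, 0, 0], "turn": 0, "gripper": 0.1}, {"slide": [0, 0, 0], "turn": 0, "gripper": 0.1}, {"slide": [0, 0, 0], "turn": 0, "gripper": 0.1}, {"slide": [0, 0, 0], "turn": 0, "gripper": 0.1}]' --newtons 35

```text
time_s: 14.42
tcp_pos: [0.481, -0.2987, 0.0057]
eef_rot: [180.0, 0.0, -59.4]
contact_force: [-0.9, 0.8, 2.3]
gripper_width: 0.0234
gripper_force: 35.0
```

Emit:
send_rows --moves '[{"slide": [0, 0, 0], "turn": 0, "gripper": 0.1}, {"slide": [0, 0, 0], "turn": 0, "gripper": 0.1}, {"slide": [0, 0, -0.1], "turn": 0, "gripper": 0.1}, {"slide": [0, 0, -0.25], "turn": 0, "gripper": 0.1}, {"slide": [0, 0, -0.4], "turn": 0, "gripper": 0.1}]'

```text
time_s: 14.83
tcp_pos: [0.48, -0.2984, 0.0651]
eef_rot: [179.9, 0.1, -59.4]
contact_force: [-0.4, 0.2, -1.5]
gripper_width: 0.0237
gripper_force: 35.0
```

Emit:
send_rows --moves '[{"slide": [0, 0, -0.25], "turn": 0, "gripper": 0.1}, {"slide": [0, 0, -0.5], "turn": 0, "gripper": 0.1}, {"slide": [0, 0, -0.7], "turn": 0, "gripper": 0.1}, {"slide": [0, 0, -0.9], "turn": 0, "gripper": 0.1}, {"slide": [0, 0, -1.0], "turn": 0, "gripper": 0.1}]'

```text
time_s: 15.25
tcp_pos: [0.4821, -0.2991, 0.2194]
eef_rot: [-179.8, -0.2, -59.4]
contact_force: [1.0, -0.4, -1.3]
gripper_width: 0.0235
gripper_force: 35.0
```

Emit:
send_rows --moves '[{"slide": [0, 0, -0.2], "turn": -0.07, "gripper": 0.1}, {"slide": [0, 0, -0.4], "turn": -0.14, "gripper": 0.1}, {"slide": [0, 0, -0.6], "turn": -0.21, "gripper": 0.1}, {"slide": [0, 0, -0.76], "turn": -0.29, "gripper": 0.1}, {"slide": [0, 0, -0.76], "turn": -0.37, "gripper": 0.1}]'

```text
time_s: 15.67
tcp_pos: [0.4827, -0.2997, 0.335]
eef_rot: [-180.0, -0.4, -25.8]
contact_force: [0.1, -0.2, -2.3]
gripper_width: 0.0233
gripper_force: 35.0
```

Emit:
send_rows --moves '[{"slide": [0, 0, 0], "turn": -0.07, "gripper": 0.1}, {"slide": [0, 0, 0], "turn": -0.14, "gripper": 0.1}, {"slide": [0, 0, 0], "turn": -0.21, "gripper": 0.1}, {"slide": [0, 0, 0], "turn": -0.254, "gripper": 0.1}, {"slide": [0, 0, 0], "turn": -0.254, "gripper": 0.1}]'

```text
time_s: 16.08
tcp_pos: [0.4808, -0.2984, 0.3289]
eef_rot: [-180.0, 0.1, -3.1]
contact_force: [-0.4, -0.4, -2.5]
gripper_width: 0.0235
gripper_force: 35.0
```

Emit:
send_rows --moves '[{"slide": [0.01, -0.15, 0], "turn": 0, "gripper": 0.1}, {"slide": [0.02, -0.4, 0], "turn": 0, "gripper": 0.1}, {"slide": [0.03, -0.65, 0], "turn": 0, "gripper": 0.1}, {"slide": [0.03, -0.85, 0], "turn": 0, "gripper": 0.1}, {"slide": [0.03, -1.0, 0], "turn": 0, "gripper": 0.1}]'

```text
time_s: 16.5
tcp_pos: [0.4939, -0.147, 0.3292]
eef_rot: [-180.0, 0.0, -3.4]
contact_force: [0.0, -0.3, -1.6]
gripper_width: 0.0234
gripper_force: 35.0
```

Emit:
send_rows --moves '[{"slide": [0.01, -0.2, 0], "turn": 0, "gripper": 0.1}, {"slide": [0.02, -0.45, 0], "turn": 0, "gripper": 0.1}, {"slide": [0.03, -0.7, 0], "turn": 0, "gripper": 0.1}, {"slide": [0.03, -0.9, 0], "turn": 0, "gripper": 0.1}, {"slide": [0.03, -1.0, 0], "turn": 0, "gripper": 0.1}]'

```text
time_s: 16.92
tcp_pos: [0.5072, 0.0033, 0.3291]
eef_rot: [-180.0, 0.0, -3.4]
contact_force: [1.0, 0.5, -1.7]
gripper_width: 0.0238
gripper_force: 35.0
```

Emit:
send_rows --moves '[{"slide": [0, 0, 0], "turn": 0, "gripper": 0.1}, {"slide": [0, 0, 0], "turn": 0, "gripper": 0.1}, {"slide": [0, 0, 0], "turn": 0, "gripper": 0.1}, {"slide": [0, 0, 0], "turn": 0, "gripper": 0.1}, {"slide": [0, 0, 0], "turn": 0, "gripper": 0.1}]'

```text
time_s: 17.33
tcp_pos: [0.5073, -0.0006, 0.3296]
eef_rot: [180.0, 0.0, -3.4]
contact_force: [-0.0, 0.4, -2.4]
gripper_width: 0.0236
gripper_force: 35.0
```

```bash
python3 - <<'E'
from h import *
np.set_printoptions(precision=4,suppress=True)
s=get_state(); print(s['tcp_pos'],s['eef_rot'],s['contact_force'])
d=shot('wrist','w9')
for n in ['paddle_eye','thin_peg_root']:
    print(n,[(np.round(x['location'],3).tolist(),round(x['p'],2)) for x in optics.look_for('wrist',n)[:3]])
print('pred tip',w2px(d,[.6265,-.0035,.279]))
for t in (150,190): print(t,*bright(d,t,40,(200,0,460,240)),sep='\n  ')
g=cv2.cvtColor(d['img'],cv2.COLOR_RGB2GRAY)
print(g[0:60:2,296:350:2])
E
```

```text
[ 0.5073 -0.0006  0.3296] [179.9937   0.008   -3.408 ] [-0.0061  0.4193 -2.3756]
paddle_eye [([0.543, -0.002, 0.341], 0.85), ([0.632, 0.108, 0.278], 0.53)]
thin_peg_root [([0.635, -0.008, 0.276], 0.93), ([0.649, -0.344, 0.024], 0.57), ([0.366, 0.279, 0.056], 0.21)]
pred tip [317.6945  27.8886]
150
  ('blob', 353.0, 223.5, 299, [11.0, 39.0], 0.0)
  ('blob', 322.6, 194.6, 1343, [29.0, 48.0], 90.0)
  ('blob', 455.3, 163.8, 163, [26.0, 9.0], 90.0)
  ('blob', 323.7, 164.3, 952, [28.0, 36.0], 90.0)
  ('blob', 233.8, 101.5, 46, [14.5, 5.3], 52.1)
  ('blob', 205.5, 99.3, 60, [12.0, 22.0], 90.0)
  ('blob', 225.9, 90.7, 65, [6.0, 13.0], 90.0)
  ('blob', 423.7, 78.6, 182, [12.0, 28.0], 90.0)
  ('blob', 323.9, 93.8, 4638, [80.0, 75.0], 90.0)
  ('hole', 323.6, 94.2, 1336, [41.0, 41.0], 45.0)
  ('blob', 455.7, 20.2, 105, [22.0, 7.0], 90.0)
  ('blob', 317.9, 18.5, 469, [37.0, 15.0], 90.0)
190
  ('blob', 353.2, 227.2, 177, [9.0, 26.0], 0.0)
  ('blob', 321.4, 195.7, 1046, [26.0, 43.0], 90.0)
  ('blob', 455.6, 163.8, 146, [24.0, 9.0], 90.0)
  ('blob', 324.0, 164.0, 880, [26.0, 34.0], 90.0)
  ('blob', 
[... 2920 characters left out ...]
  82  80  81  82  83]
 [ 80  83  83  82  84  79  83  83  82  83  81  80  82  83  81  80  84  83
   83  83  81  83  83  82  82  83  82]
 [ 82  81  83  82  83  80  80  82  83  84  84  81  82  83  85  86  83  82
   85  87  85  83  88  84  84  85  86]
 [ 84  83  83  82  83  81  84  83  81  81  83  83  83  82  84  82  84  82
   81  85  81  85  81  85  83  84  83]
 [ 81  82  79  80  81  81  81  78  79  82  84 105 123 156 182 165 126 102
   86  80  81  83  82  86  82  85  83]
 [ 82  83  80  81  77  80  87 101 129 165 193 228 241 248 250 250 244 226
  190 157 122 102  86  83  87  89  83]
 [ 79  82  80  83  79 133 204 234 245 250 249 251 250 249 250 252 252 249
  249 246 237 220 192 129  84  83  82]]
```

```bash
cat > rel.py <<'E'
from h import *
np.set_printoptions(precision=4,suppress=True)
def rel(eu,ev,tu,tv,qs,dz=.0035,d=None):
    d=d or shot('wrist'); s=get_state(); p=s['tcp_pos']; yaw=s['eef_rot'][2]
    E=px2w(d,eu,ev,p[2]+dz+.0015); E[2]=p[2]+dz; T=px2w(d,tu,tv,.279); ax=np.array([-.573,.030,.819])
    print('tcp',p,yaw,'off',E-p,'tip',T)
    for q in qs: print(q,totool(T+ax*q/1000-E,yaw))
E
python3 -c "
from rel import *
rel(323.7,94.1,318.4,29.9,(15,8,4,0,-5,-10,-20,-35))"
```

```text
tcp [ 0.5073 -0.0003  0.3296] -3.3722906624539344 off [ 0.0831 -0.0042  0.0035] tip [ 0.6255 -0.0036  0.279 ]
15 [ 0.176  -0.0196  0.2789]
8 [ 0.2028 -0.0198  0.3171]
4 [ 0.2181 -0.0199  0.3389]
0 [ 0.2334 -0.02    0.3608]
-5 [ 0.2525 -0.0201  0.3881]
-10 [ 0.2716 -0.0202  0.4154]
-20 [ 0.3099 -0.0205  0.47  ]
-35 [ 0.3673 -0.0208  0.5519]
```

Emit:
send_rows --moves '[{"slide": [0.1, -0.02, 0], "turn": 0, "gripper": 0.1}, {"slide": [0.2, -0.02, 0], "turn": 0, "gripper": 0.1}, {"slide": [0.2, -0.02, 0.15], "turn": 0, "gripper": 0.1}, {"slide": [0.2, -0.02, 0.25], "turn": 0, "gripper": 0.1}, {"slide": [0.2, -0.02, 0.31], "turn": 0, "gripper": 0.1}]'

```text
time_s: 17.95
tcp_pos: [0.5368, 0.0012, 0.281]
eef_rot: [180.0, 0.1, -3.4]
contact_force: [-1.7, -0.3, -1.0]
gripper_width: 0.0235
gripper_force: 35.0
```

Emit:
send_rows --moves '[{"slide": [0, 0, 0], "turn": 0, "gripper": 0.1}, {"slide": [0, 0, 0], "turn": 0, "gripper": 0.1}, {"slide": [0, 0, 0], "turn": 0, "gripper": 0.1}, {"slide": [0, 0, 0], "turn": 0, "gripper": 0.1}, {"slide": [0, 0, 0], "turn": 0, "gripper": 0.1}]'

```text
time_s: 18.37
tcp_pos: [0.5378, 0.0016, 0.284]
eef_rot: [-180.0, -0.1, -3.3]
contact_force: [0.2, -0.3, -1.9]
gripper_width: 0.0238
gripper_force: 35.0
```

```bash
python3 - <<'E'
from rel import *
d=shot('wrist','w10'); s=get_state(); print(s['contact_force'])
rel(323.7,94.1,318.4,29.9,(),d=d)
p=s['tcp_pos']; print('pred eye,tip px',w2px(d,p+[.0831,-.0042,.005]),w2px(d,[.6255,-.0036,.279]))
for t in (150,190): print(t,*bright(d,t,40,(260,20,390,140)),sep='\n  ')
g=cv2.cvtColor(d['img'],cv2.COLOR_RGB2GRAY)
print(g[58:122:2,296:352:2])
E
```

```text
[ 0.1349  0.0617 -2.1452]
tcp [0.5377 0.0016 0.2839] -3.3016859334579856 off [ 0.0832 -0.004   0.0035] tip [ 0.6483 -0.0016  0.279 ]
pred eye,tip px [324.1712  94.2845] [325.7139  83.6224]
150
  ('blob', 327.5, 84.3, 106, [10.4, 14.8], 76.0)
  ('blob', 323.7, 89.8, 4807, [102.2, 75.0], 62.0)
  ('hole', 323.5, 94.4, 1441, [42.4, 42.4], 45.0)
190
  ('blob', 323.6, 93.5, 4265, [74.2, 73.5], 45.0)
  ('hole', 323.4, 94.3, 1574, [43.0, 46.0], 0.0)
[[ 89  91  89  86  88 113 155 180 196 211 214 217 218 219 219 223 221 216
  211 201 184 165 147 113  95  97  94  95]
 [ 89  90  89  90 120 186 214 220 218 219 220 220 219 216 219 223 224 218
  218 214 210 208 208 179 119  94  96  97]
 [ 90  92  97 134 196 220 221 221 222 219 217 220 217 214 215 220 220 217
  216 215 211 210 215 214 184 120  93  91]
 [ 82  92 156 217 226 224 218 219 218 217 217 213 213 215 215 219 219 212
  214 214 210 208 215 215 212 187 123  72]
 [ 72 148 217 231 228 221 219 217 214 211 214 210 211 210 212 218 216 212
  211 212 211 207 214 214 217 212 194 132]
 [155 212 226 231 227 220 215 213 212 209 208 211 209 206 209 214 214
[... 2390 characters left out ...]
221 214 214 217 219 206 173 129  80  64  63  65  63  74  97  94  74  60
   62  59  94 166 220 230 225 222 216 210]
 [220 214 213 217 219 214 204 191 145  87  65  58  67  71  92  94  80  59
   65 110 169 223 228 224 223 219 216 210]
 [216 214 213 217 220 216 210 211 201 154 110 102  98  96  98 101 105 116
  135 180 214 224 223 224 221 218 213 206]
 [213 213 212 218 221 217 212 213 217 205 194 182 166 155 146 167 182 197
  207 219 219 218 222 222 217 215 210 206]
 [202 209 214 219 220 218 212 217 217 214 216 217 217 209 214 223 224 224
  220 220 219 215 219 219 214 213 206 202]
 [147 194 209 218 220 214 213 213 215 215 216 219 217 216 220 227 227 223
  220 219 212 215 216 214 210 209 202 182]]
```

The tip disc shows inside the hole at about (327,83.7), close to the predicted (325.7,83.6). I'll continue along the axis.

Emit:
send_rows --moves '[{"slide": [0.012, 0.008, 0.028], "turn": 0, "gripper": 0.1}, {"slide": [0.032, 0.008, 0.056], "turn": 0, "gripper": 0.1}, {"slide": [0.047, 0.008, 0.078], "turn": 0, "gripper": 0.1}, {"slide": [0.062, 0.008, 0.1], "turn": 0, "gripper": 0.1}, {"slide": [0.062, 0.008, 0.1], "turn": 0, "gripper": 0.1}]'

```text
time_s: 18.83
tcp_pos: [0.5468, -0.0003, 0.2669]
eef_rot: [180.0, 0.1, -3.3]
contact_force: [0.4, -0.6, -2.9]
gripper_width: 0.0237
gripper_force: 35.0
```

Emit:
send_rows --moves '[{"slide": [0, 0, 0], "turn": 0, "gripper": 0.1}, {"slide": [0, 0, 0], "turn": 0, "gripper": 0.1}, {"slide": [0, 0, 0], "turn": 0, "gripper": 0.1}, {"slide": [0, 0, 0], "turn": 0, "gripper": 0.1}, {"slide": [0, 0, 0], "turn": 0, "gripper": 0.1}]'

```text
time_s: 19.25
tcp_pos: [0.5467, -0.0002, 0.2683]
eef_rot: [-180.0, -0.0, -3.3]
contact_force: [0.9, 0.3, -2.1]
gripper_width: 0.0236
gripper_force: 35.0
```

```bash
python3 - <<'E'
from rel import *
d=shot('wrist','w11'); s=get_state(); print(s['contact_force'],s['moment'])
p=s['tcp_pos']; print(p,'pred eye,tip px',w2px(d,p+[.0831,-.0042,.005]),w2px(d,[.6255,-.0040,.279]))
for t in (120,150): print(t,*bright(d,t,40,(260,20,390,190)),sep='\n  ')
g=cv2.cvtColor(d['img'],cv2.COLOR_RGB2GRAY)
print(g[70:130:3,296:356:2])
E
```

```text
[-0.2223 -0.1423 -1.1062] [-0.0183 -0.019   0.0167]
[ 0.5467 -0.0002  0.2683] pred eye,tip px [324.1534  94.1254] [323.8501 104.5551]
120
  ('blob', 322.3, 185.1, 362, [47.0, 8.0], -0.0)
  ('blob', 323.7, 163.9, 904, [26.0, 36.0], 90.0)
  ('blob', 322.8, 94.2, 546, [36.7, 19.1], 83.2)
  ('blob', 323.8, 91.0, 4846, [88.5, 77.0], 52.6)
  ('hole', 323.6, 94.5, 1379, [41.0, 43.0], 0.0)
  ('blob', 324.3, 26.4, 1655, [14.0, 129.0], 90.0)
150
  ('blob', 313.3, 187.1, 74, [5.0, 23.0], 90.0)
  ('blob', 323.9, 164.4, 843, [25.0, 34.0], 90.0)
  ('blob', 322.1, 94.9, 409, [33.0, 17.0], 90.0)
  ('blob', 323.6, 91.4, 4645, [86.3, 75.6], 51.5)
  ('hole', 323.5, 94.4, 1453, [42.4, 43.1], 45.0)
  ('blob', 323.1, 25.7, 1480, [12.0, 129.0], 90.0)
[[210 218 221 224 218 211 205 206 205 197 198 198 198 197 197 206 205 202
  203 203 203 199 205 207 207 208 205 204 188 138]
 [220 217 217 220 214 204 198 200 195 187 177 166 155 133 122 136 163 174
  186 195 201 201 204 207 207 208 206 205 203 191]
 [221 215 214 216 209 201 194 188 167 110  94 100 116 140 137 131 124 107
  100 122 170 197 207 211 210 209 208 
[... 1438 characters left out ...]
 98 117 120 106  90  64
   67 104 155 212 224 221 217 217 209 201 196 194]
 [210 205 205 213 215 210 204 205 203 181 152 136 115 113 106 111 126 153
  171 200 215 216 218 217 214 209 205 200 194 173]
 [193 205 207 213 216 207 207 210 211 209 209 210 207 204 210 216 219 218
  217 215 213 209 213 209 208 204 200 194 181 122]
 [100 162 197 211 214 205 203 207 207 207 209 212 208 208 214 221 220 215
  213 208 207 205 207 205 202 200 186 147 108  96]
 [ 59  61 110 176 204 205 200 206 207 205 206 208 203 205 211 216 216 209
  205 203 202 201 205 201 190 162 102  78  86  91]
 [ 57  58  56  62 114 174 195 203 202 203 200 206 200 201 206 213 210 203
  201 198 193 196 194 173 106  60  56  67  90  89]]
```

Emit:
send_rows --moves '[{"slide": [0.025, 0, 0.034], "turn": 0, "gripper": 0.1}, {"slide": [0.05, 0, 0.068], "turn": 0, "gripper": 0.1}, {"slide": [0.075, 0, 0.102], "turn": 0, "gripper": 0.1}, {"slide": [0.098, 0, 0.133], "turn": 0, "gripper": 0.1}, {"slide": [0.098, 0, 0.133], "turn": 0, "gripper": 0.1}]'

```text
time_s: 19.72
tcp_pos: [0.5614, -0.0012, 0.2463]
eef_rot: [180.0, 0.1, -3.3]
contact_force: [-0.1, -0.2, -3.2]
gripper_width: 0.0236
gripper_force: 35.0
```

```bash
python3 - <<'E'
from rel import *
s=get_state(); print(s['tcp_pos'],s['eef_rot'],s['contact_force'],s['moment'])
d=shot('wrist','w12'); p=s['tcp_pos']; print(p,'pred eye,tip px',w2px(d,p+[.0831,-.0042,.005]),w2px(d,[.6255,-.0040,.279]))
for t in (120,150): print(t,*bright(d,t,60,(270,50,380,190)),sep='\n  ')
E
```

```text
[ 0.5614 -0.0012  0.2463] [179.9607   0.1327  -3.3259] [-0.0826 -0.2005 -3.1878] [-0.0189 -0.0972 -0.0585]
[ 0.5614 -0.0012  0.2463] pred eye,tip px [324.1549  94.1061] [323.5585 147.0046]
120
  ('blob', 322.2, 185.1, 356, [8.0, 46.0], 90.0)
  ('blob', 323.2, 100.7, 5844, [127.0, 109.0], 90.0)
150
  ('blob', 310.3, 187.3, 64, [4.0, 20.0], 90.0)
  ('blob', 322.4, 100.1, 5111, [127.0, 109.0], 90.0)
```

Emit:
send_rows --moves '[{"slide": [0.003, 0, 0.057], "turn": 0, "gripper": 0.1}, {"slide": [0.012, 0, 0.114], "turn": 0, "gripper": 0.1}, {"slide": [0.027, 0, 0.17], "turn": 0, "gripper": 0.1}, {"slide": [0.047, 0, 0.22], "turn": 0, "gripper": 0.1}, {"slide": [0.073, 0, 0.27], "turn": 0, "gripper": 0.1}]' --newtons 8

```text
time_s: 20.18
tcp_pos: [0.572, -0.0017, 0.2066]
eef_rot: [180.0, 0.1, -3.3]
contact_force: [-1.6, 0.9, -0.7]
gripper_width: 0.024
gripper_force: 8.0
```

Emit:
send_rows --moves '[{"slide": [0, 0, 0], "turn": 0, "gripper": 0.1}, {"slide": [0, 0, 0], "turn": 0, "gripper": 0.1}, {"slide": [0, 0, 0], "turn": 0, "gripper": 0.1}, {"slide": [0, 0, 0], "turn": 0, "gripper": 0.1}, {"slide": [0, 0, 0], "turn": 0, "gripper": 0.1}]'

```text
time_s: 20.6
tcp_pos: [0.5725, -0.0016, 0.2081]
eef_rot: [-180.0, -0.0, -3.3]
contact_force: [0.6, -0.1, -1.8]
gripper_width: 0.024
gripper_force: 8.0
```

Emit:
send_rows --moves '[{"slide": [0, 0, 0], "turn": 0, "gripper": 1}, {"slide": [0, 0, 0], "turn": 0, "gripper": 1}, {"slide": [0, 0, 0], "turn": 0, "gripper": 1}, {"slide": [0, 0, 0], "turn": 0, "gripper": 1}, {"slide": [0, 0, 0], "turn": 0, "gripper": 1}]'

```text
time_s: 21.02
tcp_pos: [0.5724, -0.0017, 0.2079]
eef_rot: [-180.0, -0.0, -3.3]
contact_force: [0.5, 0.2, -0.5]
gripper_width: 0.0515
gripper_force: 0.0
```

Emit:
send_rows --moves '[{"slide": [0, 0, 0], "turn": 0, "gripper": 1}, {"slide": [-0.2, 0, 0], "turn": 0, "gripper": 1}, {"slide": [-0.4, 0, -0.1], "turn": 0, "gripper": 1}, {"slide": [-0.6, 0, -0.3], "turn": 0, "gripper": 1}, {"slide": [-0.6, 0, -0.5], "turn": 0, "gripper": 1}]'

```text
time_s: 21.43
tcp_pos: [0.4775, 0.0029, 0.2828]
eef_rot: [180.0, 0.2, -3.3]
contact_force: [0.3, 0.2, -1.0]
gripper_width: 0.084
gripper_force: 0.0
```

Emit:
send_rows --moves '[{"slide": [-0.1, 0, 0], "turn": 0, "gripper": 1}, {"slide": [-0.3, 0, 0], "turn": 0, "gripper": 1}, {"slide": [-0.5, 0, 0], "turn": 0, "gripper": 1}, {"slide": [-0.5, 0, 0], "turn": 0, "gripper": 1}, {"slide": [-0.5, 0, 0], "turn": 0, "gripper": 1}]'

```text
time_s: 21.85
tcp_pos: [0.4067, 0.0079, 0.2835]
eef_rot: [-179.9, -0.1, -3.2]
contact_force: [0.5, -0.3, -0.1]
gripper_width: 0.0878
gripper_force: 0.0
```

```bash
python3 - <<'E'
from rel import *
s=get_state(); print(s['time_s'],s['tcp_pos'],s['contact_force'])
e=shot('scene','s13'); t=shot('top','t13')
for c in('scene','top'):
  for n in ['fork_tool','paddle_tool','vial0','bottle']:
    print(c,n,[(np.round(x['location'],3).tolist(),round(x['p'],2)) for x in optics.look_for(c,n)[:4]])
c=np.zeros((550,800,3),np.uint8)
c[:,:400]=cv2.resize(e['img'][150:260,240:320,::-1],(400,550),interpolation=cv2.INTER_CUBIC)
c[:225,405:]=cv2.resize(t['img'][115:205,240:398,::-1],(395,225),interpolation=cv2.INTER_CUBIC)
c[240:487,405:]=cv2.resize(e['img'][:,:,::-1],(395,247),interpolation=cv2.INTER_AREA)
cv2.imwrite('pics/m13.png',c)
E
```

```text
21.85 [0.4067 0.0079 0.2835] [ 0.4814 -0.2581 -0.1496]
scene fork_tool [([0.632, 0.132, 0.18], 0.79)]
scene paddle_tool [([0.675, -0.375, 0.021], 0.32), ([0.496, -0.178, 0.04], 0.24)]
scene vial0 [([0.371, 0.291, 0.054], 0.85), ([0.47, -0.395, 0.042], 0.71), ([0.596, 0.292, 0.061], 0.6), ([0.496, -0.18, 0.043], 0.47)]
scene bottle [([0.431, 0.005, 0.077], 0.84)]
top fork_tool [([0.624, 0.114, 0.177], 0.66), ([0.656, 0.364, 0.007], 0.18)]
top paddle_tool [([0.642, -0.01, 0.184], 0.58)]
top vial0 [([0.584, 0.28, 0.057], 0.69), ([0.469, -0.4, 0.062], 0.68), ([0.488, -0.186, 0.065], 0.43), ([0.67, -0.015, 0.242], 0.3)]
top bottle []
```

View pics/m13.png

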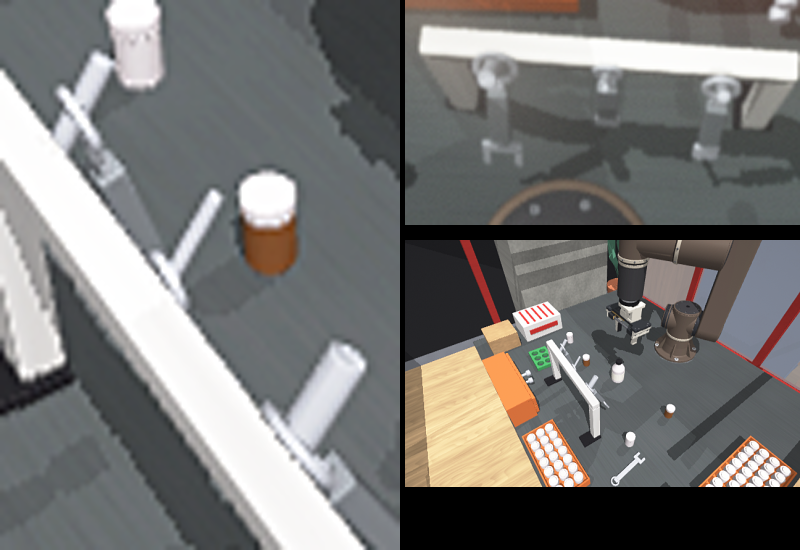

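Both tools hang from their pegs and the bystanders look undisturbed. I'll let it settle and check for stillness numerically.

Emit:
send_rows --moves '[{"slide": [0, 0, 0], "turn": 0, "gripper": 1}, {"slide": [0, 0, 0], "turn": 0, "gripper": 1}, {"slide": [0, 0, 0], "turn": 0, "gripper": 1}, {"slide": [0, 0, 0], "turn": 0, "gripper": 1}, {"slide": [0, 0, 0], "turn": 0, "gripper": 1}]'

```text
time_s: 22.77
tcp_pos: [0.4076, 0.0078, 0.2827]
eef_rot: [-180.0, -0.0, -3.3]
contact_force: [-0.8, 0.1, 0.5]
gripper_width: 0.088
gripper_force: 0.0
```

Emit:
send_rows --moves '[{"slide": [0, 0, 0], "turn": 0, "gripper": 1}, {"slide": [0, 0, 0], "turn": 0, "gripper": 1}, {"slide": [0, 0, 0], "turn": 0, "gripper": 1}, {"slide": [0, 0, 0], "turn": 0, "gripper": 1}, {"slide": [0, 0, 0], "turn": 0, "gripper": 1}]'

```text
time_s: 23.18
tcp_pos: [0.4076, 0.0078, 0.2827]
eef_rot: [180.0, -0.0, -3.3]
contact_force: [-0.8, -0.1, -0.2]
gripper_width: 0.0874
gripper_force: 0.0
```

Emit:
send_rows --moves '[{"slide": [0, 0, 0], "turn": 0, "gripper": 1}, {"slide": [0, 0, 0], "turn": 0, "gripper": 1}, {"slide": [0, 0, 0], "turn": 0, "gripper": 1}, {"slide": [0, 0, 0], "turn": 0, "gripper": 1}, {"slide": [0, 0, 0], "turn": 0, "gripper": 1}]'

```text
time_s: 23.6
tcp_pos: [0.4076, 0.0078, 0.2827]
eef_rot: [180.0, 0.0, -3.3]
contact_force: [0.3, 0.3, 0.7]
gripper_width: 0.0879
gripper_force: 0.0
```

```bash
python3 - <<'E'
from rel import *
old=cv2.imread('pics/t13.png').astype(int)[:,:,::-1]
fr=[]
for i in range(12): fr.append(shot('top')['img'].astype(int))
for nm,(x0,x1) in dict(fork=(262,292),thin=(308,335)).items():
    r=(slice(130,185),slice(x0,x1)); f=lambda a,b:int((np.abs(a[r]-b[r]).max(2)>30).sum())
    print(nm,'vs before',f(old,fr[0]),'between',[f(fr[i],fr[0]) for i in range(1,12)])
for n in ['fork_tool','fork_eye','paddle_tool','paddle_eye']:
    print(n,[(np.round(x['location'],3).tolist(),round(x['p'],2)) for x in optics.look_for('top',n)[:2]])
E
```

```text
fork vs before 0 between [0, 0, 0, 0, 0, 0, 0, 0, 0, 0, 0]
thin vs before 0 between [0, 0, 0, 0, 0, 0, 0, 0, 0, 0, 0]
fork_tool [([0.625, 0.111, 0.176], 0.93)]
fork_eye []
paddle_tool [([0.644, -0.012, 0.183], 0.62)]
paddle_eye [([0.642, -0.008, 0.184], 0.46)]
```

Both tools are still and the gripper is clear, so I'm handing in.

```bash
python3 -c "
from plant import order
print(order.close_job())"
```

```text
the job is handed in; nothing more can be done
None
```

Both tools hang still on their pegs, the fork tool on the thick peg and the paddle tool on the thin one, and the job was handed in at about 24 s; the hand-in gave no verdict, and the pictures show no bystander moved.

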